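Take the steriliser pile apart into its trays

ROBOT

A 6-joint arm with a two-finger parallel gripper is mounted at the origin on the work surface. World frame = base frame: x ahead of the robot, y to its left, z up, the work surface at z = 0. Lengths are in mm, angles in rad, forces in N, time in s.
With the tool pointing down it reaches from about 350 to 875 mm from the base axis. Payload 4.2 kg.
Tool frame: the origin (TCP) lies at the very end of the fingers, on their centre line; the grasp point (between the pads) lies 19 mm behind it; z points along the fingers, y is the line along which they close (so a half turn about z gives the same grasp; the last joint's range is limited). The gripper opens to 85 mm and grips with 20 to 120 N. Pads are 22 mm wide; open, the fingers measure 114 mm over their backs; the gripper's body (76 mm by 85 mm) begins 54 mm behind the grasp point. The pads swing forward as they close: fully open they stand 13 mm farther back than shut.
Start: joints at [0.259, 0.385, 0.008, 0, -1.194, -0.259], TCP at [624.979, 0.025, 231.312] pointing down, gripper open.
Joint ranges: [-3.14, 3.14], [-1.21, 2.06], [-1.07, 1.41], [-3.16, 2.05], [-2.99, -0.16], [-3.1, 3.1]. Speed limits (rad/s): [2.79, 2.79, 3.14, 3.14, 3.14, 3.14].

INTERFACE

Orientations are given as a unit quaternion [x, y, z, w].
In Python, from cell import env, kin, camera, camera_params gives the robot as it stands. The module is installed in compiled form; this text tells all that it offers. Calls block until the motion is done:
- env.goto(position, orientation): joint-space move of the TCP to a pose.
- env.move_straight(position, rot=None, feed=150, contact_N=None): straight line of the TCP; rot=None keeps the orientation; feed is the mean speed in mm/s. With contact_N (N) it stops when the force on the tool has changed by that much, and returns True; else False.
- env.goto_joints(angles): joint-space move.
- env.command_gripper(opening): finger opening in mm; the grip force is fixed at half the most; returns when the fingers have stopped.
- env.dwell(seconds).
- kin.inverse_kinematics(position, orientation): joint angles nearest the present ones, or None.
- env.read_state(): the state.
- camera(name): name is "scene" or "side" or "wrist"; returns (picture, depth): 420x560x3 uint8, red, green, blue; 420x560 float32, mm along the optical axis (not along the pixel's ray), 0 where there is no reading.
- camera_params(name): a dict with "intrinsics" (3x3 intrinsics, pixels), "dist_coeffs" ([k1, k2, p1, p2, k3] as OpenCV has them; the pictures are not rectified), "view" (4x4, takes a point from world to camera coordinates). Camera axes: x right, y up, looking along -z (the intrinsics and any distortion apply to the point x, -y, -z); pixel columns grow to the right and rows downward; lengths in mm; the calibration is good to about 2 mm. A picture is of the moment at which its call begins: read the wrist's pose just before it. camera_params takes no time and is no camera call; for the wrist camera it gives the pose at the moment of the call.
A pose or a line that the arm cannot do raises env.MotionError and nothing moves.
- env.hand_in(): hands the job in; it is judged then, once.
The state is a dict: "time_s": time; "joint_positions": joint angles; "qd": joint speeds; "tau": joint torques, N m; "ee_pos": TCP position; "tool_rot": TCP orientation; "ft_force": force on the tool from outside, world axes, zero at the start; "ft_torque": the same for the moment, N m; "opening": finger opening in mm; "gripper_force": force on a finger pad.
Only numpy, scipy, OpenCV 4.12 (cv2) and the standard library are available. Lean on these libraries where they do the work, as an engineer would, in place of code of your own. Each camera call takes 0.05 s, during which the arm holds its last target. There are 200 camera calls.

TASK

Take the pile of sterilised containers apart one at a time from the top down, and set each straight into the white tray of its own shape and size: the small jar in the small round dish, the square box in the square tray, the round tin in the large round dish and the long cassette in the long tray. Each must end flat on the floor of its tray, upright and let go. Keep them upright all the way, set them down rather than dropping them, and do not disturb the bottle and the canister standing nearby.

Things in the scene. Friction and masses are not known exactly. Their poses are not given: they have to be found in the camera images.
- jar: Small round white plastic jar with a grey line, diameter 28 mm, height 26 mm, about 35 g; the top of the pile, standing on the square box. Origin: centre of its underside; z up its axis.
- bur_box: Square closed steel box, 40 x 40 mm (along its x and y), 24 mm high, 80 to 155 g; second in the pile, standing on the round tin at any yaw. Origin: centre of its underside; z up.
- tin: Round closed aluminium tin, diameter 58 mm, height 26 mm, 100 to 195 g; third in the pile, standing on the cassette up to 25 mm off its middle, along its length. Origin: centre of its underside; z up its axis.
- cassette: Long closed steel instrument cassette, 140 mm (its x) by 62 mm (its y), 28 mm high, 210 to 420 g; the foot of the pile, lying loose on the counter, turned up to 0.3 rad. Origin: centre of its underside; z up. Grip it across its 62 mm width.
- small_dish: Small round white dish, inside diameter 46 mm, outside 56 mm: the place of the jar. Fixed to the counter, anywhere on it. Origin: centre of its underside, on the counter; z up. Floor 4 mm thick (its top 4 mm above the origin), rim 5 mm thick standing 6 mm above the floor (10 mm above the counter).
- square_tray: Square white tray, inside 58 x 58 mm (along its x and y), outside 68 x 68 mm: the place of the square box. Fixed to the counter, anywhere on it and turned up to 0.3 rad. Origin: centre of its underside, on the counter; z up. Floor 4 mm thick (its top 4 mm above the origin), rim 5 mm thick standing 6 mm above the floor (10 mm above the counter).
- large_dish: Large round white dish, inside diameter 76 mm, outside 86 mm: the place of the tin. Fixed to the counter, anywhere on it. Origin: centre of its underside, on the counter; z up. Floor 4 mm thick (its top 4 mm above the origin), rim 5 mm thick standing 6 mm above the floor (10 mm above the counter).
- long_tray: Long white tray, inside 158 mm (its x) by 80 mm (its y), outside 168 x 90 mm: the place of the cassette, which lies in it lengthwise, either way round. Fixed to the counter, anywhere on it and turned up to 0.3 rad. Origin: centre of its underside, on the counter; z up. Floor 4 mm thick (its top 4 mm above the origin), rim 5 mm thick standing 6 mm above the floor (10 mm above the counter).
- bottle: Bystander: white bottle with grey cap, diameter 44 mm, height 95 mm, loose on the counter on the far right as the robot sees it. Origin: centre of its underside. Leave it alone.
- canister: Bystander: white canister with blue cap, diameter 60 mm, height 75 mm, loose on the counter on the far left as the robot sees it. Origin: centre of its underside. Leave it alone.
Things that resemble listed ones, but are neither listed nor needed, are in the scene too. What is shaped like the jar but purple or turquoise is not meant.

How it is judged (in metres and radians):
On the way, in this order (a step that is already met when the one before it is completed fails the run):
1. the small white jar lies in the small round dish and is let go (horizontal distance between jar and small_dish below 0.012 m and z of jar in the frame of small_dish below 0.0065 m and angle between jar's own z axis and vertical below 0.05 rad and linear speed of jar below 0.02 m/s and contact force between jar and the fingers below 0.1 N), for 0.2 s.
2. the square steel box lies in the square tray and is let go (horizontal distance between bur_box and square_tray below 0.014 m and z of bur_box in the frame of square_tray below 0.0065 m and angle between bur_box's own z axis and vertical below 0.05 rad and linear speed of bur_box below 0.02 m/s and contact force between bur_box and the fingers below 0.1 N), for 0.2 s.
3. the round tin lies in the large round dish and is let go (horizontal distance between tin and large_dish below 0.012 m and z of tin in the frame of large_dish below 0.0065 m and angle between tin's own z axis and vertical below 0.05 rad and linear speed of tin below 0.02 m/s and contact force between tin and the fingers below 0.1 N), for 0.2 s.
4. the long cassette lies in the long tray and is let go (horizontal distance between cassette and long_tray below 0.014 m and z of cassette in the frame of long_tray below 0.0065 m and angle between cassette's own z axis and vertical below 0.05 rad and linear speed of cassette below 0.02 m/s and contact force between cassette and the fingers below 0.1 N), for 0.2 s.
At the end, for the whole second after the job is handed in: Jar and tin within 12 mm of the middle of the small and the large dish, square box and cassette within 14 mm of the middle of the square and the long tray; each flat on its tray's floor (raised under 2.5 mm, tilt under 0.05 rad), at rest and released (all of step 1 and all of step 2 and all of step 3 and all of step 4); the robot touches nothing.
It fails at once if the bottle or the canister is pushed more than 15 mm or tipped over (distance of any of bottle, canister from where it was at the start of the episode above 0.015 m or angle between any of bottle, canister's own z axis and vertical above 0.3 rad).
It fails at once if a container of the pile is tipped by more than 0.5 rad (angle between any of jar, bur_box, tin, cassette's own z axis and vertical above 0.5 rad).
It fails at once if a container of the pile is dropped from more than about 3 cm (falls free faster than 0.75 m/s) ((linear speed of jar above 0.75 m/s and contact force between jar and the fingers below 0.05 N) or (linear speed of bur_box above 0.75 m/s and contact force between bur_box and the fingers below 0.05 N) or (linear speed of tin above 0.75 m/s and contact force between tin and the fingers below 0.05 N) or (linear speed of cassette above 0.75 m/s and contact force between cassette and the fingers below 0.05 N)).
It also fails if it takes over 125 s, if anything falls off the work surface, if the arm or the gripper's body presses on something with over 40 N, if the wrist force passes 120 N, or if a joint passes its speed limit or range.

## Working session

There is one attempt and no reset: what is moved stays moved. The work goes in short steps, each a Python script; the robot and the scene stay as the last script left them, time stands still between calls to the robot, and variables do not carry over. Pictures are saved under pics/ and viewed, at most 14 in all, crops included, and the job is handed in when it is done.

```bash
mkdir -p pics; ls; python3 - <<'E'
from cell import env,camera,camera_params
import cv2,numpy as np
for n in ("scene","side","wrist"):
    p=camera_params(n); im,d=camera(n)
    np.savez(f"pics/{n}0.npz",im=im,d=d,K=p["intrinsics"],dist=p["dist_coeffs"],V=p["view"])
    cv2.imwrite(f"pics/{n}0.png",im[:,:,::-1])
    print(n,np.round(p["intrinsics"],1).tolist(),p["dist_coeffs"],np.round(p["view"],3).tolist(),(d>0).mean())
s=env.read_state();print(s["tool_rot"],s["ee_pos"],s["time_s"])
E
```

```text
pics
scene [[419.4, 0.0, 277.0], [0.0, 419.4, 205.1], [0.0, 0.0, 1.0]] [-0.12509362  0.          0.          0.          0.        ] [[0.673, 0.74, 0.005, -337.067], [-0.467, 0.42, 0.778, 231.032], [0.573, -0.526, 0.628, -1452.886], [0.0, 0.0, 0.0, 1.0]] 0.9959056122448979
side [[428.8, 0.0, 279.7], [0.0, 428.8, 209.5], [0.0, 0.0, 1.0]] [-0.08605408  0.          0.          0.          0.        ] [[-0.864, -0.503, -0.017, 462.342], [0.358, -0.639, 0.681, -302.245], [-0.353, 0.583, 0.732, -1127.6], [0.0, 0.0, 0.0, 1.0]] 0.995969387755102
wrist [[334.1, 0.0, 274.5], [0.0, 334.1, 214.9], [0.0, 0.0, 1.0]] [0.01876376 0.         0.         0.         0.        ] [[-1.0, -0.0, -0.0, 625.654], [0.0, -0.963, -0.27, 34.962], [-0.0, -0.27, 0.963, -377.002], [0.0, 0.0, 0.0, 1.0]] 0.9961352040816327
[-7.07067609e-01  7.07145460e-01  5.47561467e-04 -6.27936559e-04] [6.24560850e+02 1.11400437e-02 2.30489475e+02] 0.15
```

View pics/scene0.png

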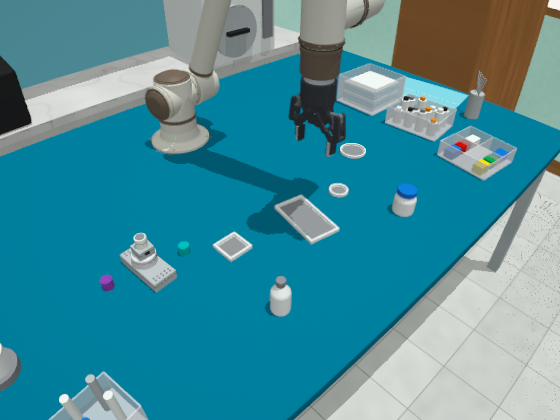

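View pics/side0.png

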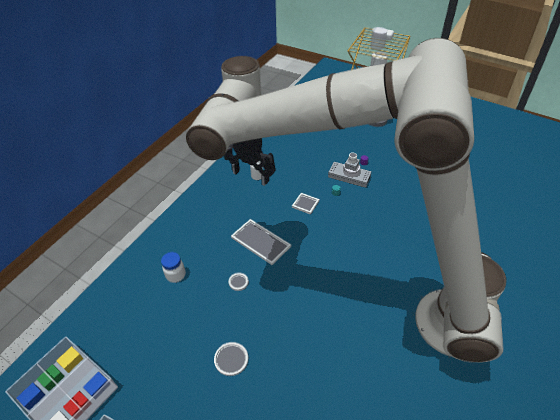

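View pics/wrist0.png

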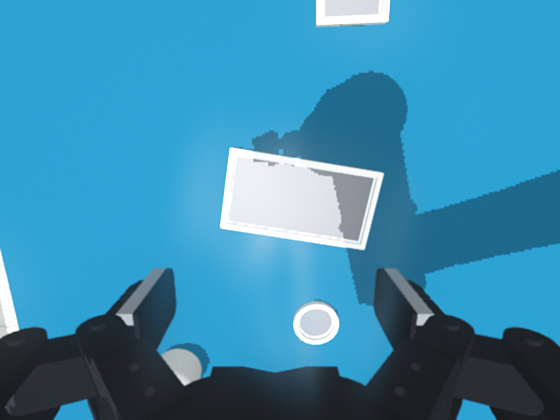

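The scene view shows the pile at about (145,258), the purple jar at (107,284), turquoise at (183,248), the square tray at (232,246), the long tray at (307,218), the small dish at (339,190) and the large dish at (352,151). The bottle is at (280,297) and the canister at (404,200). The side view shows the same: pile (350,170), square tray (305,203), long tray (261,241), small dish (238,281), large dish (231,358). The wrist view shows the long tray at (302,198) and the small dish at (316,323).

```bash
cat > h.py <<'E'
import numpy as np,cv2
from cell import env,kin,camera,camera_params
from scipy.spatial.transform import Rotation as R
def ray(px,P,z):
    K,dist,V=[np.array(P[k],float) for k in ("intrinsics","dist_coeffs","view")]
    u=cv2.undistortPoints(np.array(px,float).reshape(-1,1,2),K,dist).reshape(-1,2)
    d=np.c_[u[:,0],-u[:,1],-np.ones(len(u))]@V[:3,:3]
    C=-V[:3,:3].T@V[:3,3]
    return C+d*((z-C[2])/d[:,2])[:,None]
def cloud(depth,P):
    h,w=depth.shape; K,dist,V=[np.array(P[k],float) for k in ("intrinsics","dist_coeffs","view")]
    g=np.stack(np.meshgrid(np.arange(w),np.arange(h)),-1).reshape(-1,1,2).astype(float)
    u=cv2.undistortPoints(g,K,dist).reshape(-1,2)
    c=np.c_[u[:,0],-u[:,1],-np.ones(len(u))]*depth.reshape(-1,1)
    return ((c-V[:3,3])@V[:3,:3]).reshape(h,w,3)
def quat(yaw):  # tool down, finger line (tool y) at angle yaw from world x
    y=np.array([np.cos(yaw),np.sin(yaw),0]);z=np.array([0,0,-1.]);x=np.cross(y,z)
    return R.from_matrix(np.c_[x,y,z]).as_quat()
def snap(n,name):
    P=camera_params(n);im,d=camera(n);cv2.imwrite(f"pics/{name}.png",im[:,:,::-1])
    return im,d,P
E
python3 - <<'E'
from h import *
pts={"scene":dict(jar=(140,238,104),pile=(147,265,28),purple=(107,284,13),turq=(184,248,13),sq=(232,246,8),long=(307,218,8),small=(339,190,8),large=(352,151,8),bottle=(280,310,0),can=(404,211,0)),
"side":dict(jar=(353,155,104),pile=(349,174,28),purple=(364,160,13),turq=(336,190,13),sq=(306,203,8),long=(261,241,8),small=(238,281,8),large=(231,358,8),can=(175,277,0))}
for n,q in pts.items():
    P=camera_params(n);z=np.load(f"pics/{n}0.npz");cl=cloud(z["d"],P)
    for k,(u,v,h) in q.items(): print(n,k,ray((u,v),P,h)[0].round(),cl[v,u].round())
E
```

```text
scene jar [ 475. -386.  104.] [ 476. -387.  105.]
scene pile [ 485. -391.   28.] [1168. -612.  735.]
scene purple [ 462. -485.   13.] [ 469. -487.   20.]
scene turq [ 481. -289.   13.] [ 495. -296.   28.]
scene sq [ 549. -194.    8.] [ 546. -192.    5.]
scene long [598.  19.   8.] [598.  20.   7.]
scene small [573. 177.   8.] [572. 179.   6.]
scene large [460. 373.   8.] [459. 374.   7.]
scene bottle [ 766. -233.    0.] [ 780. -246.   25.]
scene can [753. 248.   0.] [765. 222.  22.]
side jar [ 471. -386.  104.] [ 471. -386.  105.]
side pile [ 472. -373.   28.] [ 468. -361.   39.]
side purple [ 460. -485.   13.] [ 455. -470.   26.]
side turq [ 483. -292.   13.] [ 478. -281.   25.]
side sq [ 546. -193.    8.] [ 548. -198.    2.]
side long [591.  19.   8.] [593.  15.   3.]
side small [571. 175.   8.] [573. 173.   3.]
side large [458. 376.   8.] [459. 374.   3.]
side can [742. 252.   0.] [726. 263.  27.]
```

```bash
cat > m.py <<'E'
from h import *
import sys
def rect(p):
    (c,s,a)=cv2.minAreaRect(p.astype(np.float32)); 
    if s[0]<s[1]: s=s[::-1];a+=90
    return np.round(c,1),np.round(s,1),round((a+90)%180-90,1)
def band(cl,xy,r,lo,hi):
    m=(np.hypot(cl[...,0]-xy[0],cl[...,1]-xy[1])<r)&(cl[...,2]>lo)&(cl[...,2]<hi)
    n,l,st,_=cv2.connectedComponentsWithStats(cv2.morphologyEx(m.astype(np.uint8),cv2.MORPH_CLOSE,np.ones((3,3))))
    if n<2: return np.zeros((0,2))
    return cl[(l==1+st[1:,4].argmax())&m][:,:2]
def rep(k,p):
    if len(p)<10: return print(k,"few",len(p))
    c,r=cv2.minEnclosingCircle(p.astype(np.float32));print(k,len(p),"circ",np.round(c,1),round(r,1),"rect",*rect(p))
def pile(cl,xy,names="jar bur_box tin cassette"):
    for k,z,r in (("jar",104,40),("bur_box",78,50),("tin",52,60),("cassette",28,100),("turq",26,0)):
        if k in names: rep(k,band(cl,xy,r,z-4 if k!="cassette" else 22,z+4))
def trays(im,cl,d):
    # white rims/floors: pixels not blue cloth, low
    hsv=cv2.cvtColor(im,cv2.COLOR_RGB2HSV)
    m=((hsv[...,1]<90)&(cl[...,2]<16)&(cl[...,2]>-5)).astype(np.uint8)
    m=cv2.morphologyEx(m,cv2.MORPH_OPEN,np.ones((3,3)))
    return m
E
python3 - <<'E'
from m import *
for i,(x,y) in enumerate([(490,-400),(590,20),(500,350)]):
    env.goto([x,y,260],quat(np.pi));env.dwell(.3)
    im,d,P=snap("wrist",f"w{i+1}");cl=cloud(d,P);np.savez(f"pics/w{i+1}.npz",im=im,d=d,cl=cl,view=P["view"])
    if i==0: 
        pile(cl,(473,-384))
        for k,q in(("turq",(482,-290)),("purple",(461,-485))): rep(k,band(cl,q,30,18,32))
    m=trays(im,cl,d);cs,_=cv2.findContours(m,cv2.RETR_EXTERNAL,cv2.CHAIN_APPROX_NONE)
    for c in cs:
        if cv2.contourArea(c)<300: continue
        b=cv2.boundingRect(c)
        rep("tray %d %s"%(i,b),ray(c[:,0],P,10)[:,:2])
print(env.read_state()["time_s"])
E
```

```text
jar 678 circ [ 475.3 -386.9] 13.9 rect [ 475.2 -387.1] [27.  26.7] -0.0
bur_box 777 circ [ 474.7 -387.3] 27.1 rect [ 474.7 -387.4] [40.4 40. ] -86.3
tin 625 circ [ 474.1 -388.6] 28.7 rect [ 474.7 -393.7] [56.  46.5] 2.9
cassette 4219 circ [ 479.1 -388.5] 74.8 rect [ 478.8 -387.9] [140.6  62.5] 6.8
turq 406 circ [ 486.7 -292.8] 14.0 rect [ 486.4 -292.9] [27.1 26.9] -64.1
purple 544 circ [ 463.1 -484.4] 14.0 rect [ 463.3 -484.9] [26.9 26.4] 0.0
tray 0 (202, 305, 56, 50) 198 circ [ 551.8 -196.3] 50.1 rect [ 551.7 -196.1] [75.7 71.2] -87.9
tray 1 (267, 276, 43, 42) 120 circ [573.9 172.9] 30.3 rect [574.2 172.7] [59.7 55.1] -89.9
tray 1 (195, 128, 153, 99) 438 circ [597.8  17.3] 95.4 rect [597.7  17.3] [170.1  93. ] -9.4
tray 1 (280, 0, 69, 14) 159 circ [ 551.  -164.8] 35.0 rect [ 551.  -161.9] [69.9 11.7] -0.1
tray 2 (272, 167, 72, 71) 206 circ [461.8 376.5] 44.0 rect [462.2 376.4] [86.8 86.1] 90.0
tray 2 (178, 0, 55, 47) 163 circ [574.  176.2] 28.8 rect [574.2 183.4] [56.5 42.5] 0.1
5.6417
```

View pics/w1.png

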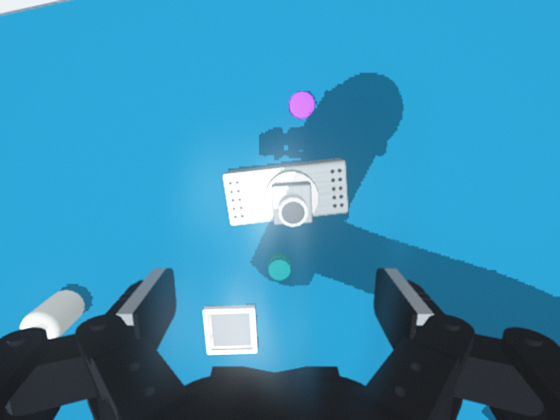

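The wrist view shows the pile at (290,195), the square tray at (230,330) near the fingers, turquoise at (279,268) and purple at (302,104). The stack heights and sizes match the listed ones. I'll re-measure the small dish and the square tray from directly above, then move the jar.

```bash
cat > g.py <<'E'
from m import *
def pick(xy,z,yaw,pre=85,w=None,top=200):
    q=quat(yaw);env.command_gripper(pre)
    env.goto([*xy,top],q);env.move_straight([*xy,z+35],feed=200)
    hit=env.move_straight([*xy,z],feed=70,contact_N=8)
    env.command_gripper(w-8);s=env.read_state()
    print("pick hit",hit,"opening",round(s["opening"],1),"F",s["gripper_force"],s["ee_pos"].round(1) if hasattr(s["ee_pos"],"round") else s["ee_pos"])
    env.move_straight([*xy,z+15],feed=60);env.move_straight([*xy,top],feed=200)
    s=env.read_state();print("lift opening",round(s["opening"],1),"Fz",np.round(s["ft_force"],2))
def place(xy,z,yaw,rel,top=200):
    q=quat(yaw);env.goto([*xy,top],q)
    env.move_straight([*xy,z+20],q,feed=200)
    hit=env.move_straight([*xy,z-2],feed=25,contact_N=4);s=env.read_state()
    print("place hit",hit,np.round(s["ee_pos"],1))
    env.command_gripper(rel);env.dwell(.3)
    env.move_straight([*xy,z+40],feed=100);env.move_straight([*xy,top],feed=250);env.command_gripper(85)
    print("t",env.read_state()["time_s"])
def look(x,y,z,name,yaw=np.pi):
    env.goto([x,y,z],quat(yaw));env.dwell(.3);im,d,P=snap("wrist",name);return im,d,P,cloud(d,P)
E
python3 - <<'E'
from g import *
for n,x,y,nm in(("small",574,155,"s1"),("sq",551,-215,"q1")):
    im,d,P,cl=look(x,y,220,nm)
    c=(574,175) if n=="small" else (551,-194)
    rep(n,band(cl,c,60,7,14)); p=band(cl,c,60,2,6.5);rep(n+" floor",p)
p=pick((475.3,-387),86,0,w=28)
E
```

```text
small 642 circ [574.4 174.8] 27.9 rect [573.9 174.5] [54.7 54.1] 0.3
small floor 1299 circ [574.5 175.2] 22.9 rect [574.5 175.1] [45.2 44.7] -28.0
sq 1106 circ [ 552.1 -193.7] 47.6 rect [ 552.2 -193.9] [68.5 67.7] -88.2
sq floor 2629 circ [ 551.8 -193.2] 40.0 rect [ 551.9 -193.2] [58.3 57.4] 2.1
pick hit False opening 25.9 F 59.039915800094604 [ 475.7 -387.2   86.6]
lift opening 25.7 Fz [ 0.19  0.42 -1.4 ]
```

```bash
python3 - <<'E'
from g import *
place((574.4,175),12,0,50)
im,d,P,cl=look(574,155,220,"s2")
rep("jar",band(cl,(574,175),40,22,40))
im,d,P,cl=look(485,-405,260,"p2")
print("jar top z",np.median(band(cl,(474,-387),100,0,1)) if 0 else "")
pile(cl,(474.5,-387),"bur_box tin cassette")
E
```

```text
place hit True [574.2 174.9  12.6]
t 22.4833
jar 567 circ [575.5 174.7] 13.8 rect [575.5 174.7] [27.3 25.9] 88.9
jar top z 
bur_box 1514 circ [ 475.  -387.7] 27.2 rect [ 474.8 -387.4] [40.3 39.9] -86.4
tin 623 circ [ 473.9 -388.3] 29.0 rect [ 474.2 -394.2] [57.3 45.6] 2.6
cassette 4165 circ [ 479.  -388.5] 74.9 rect [ 478.8 -388. ] [140.4  62.5] 6.5
```

View pics/s2.png

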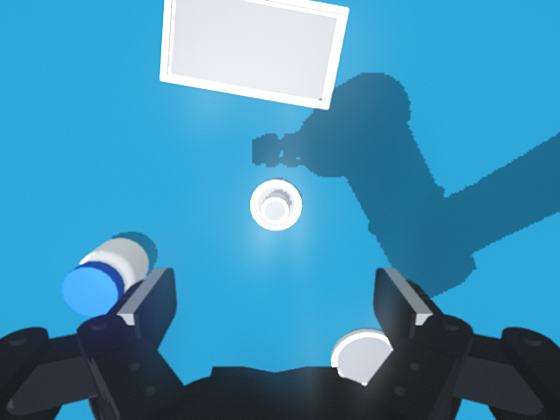

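The jar stands upright in its dish at (275,208). Next is the square box.

```bash
python3 - <<'E'
from g import *
pick((474.8,-387.5),62,np.radians(3.6),w=40)
place((552,-193.4),12,np.radians(2),60)
im,d,P,cl=look(551,-215,220,"q2")
rep("box",band(cl,(552,-193),45,20,36))
im,d,P,cl=look(485,-405,260,"p3")
pile(cl,(474.5,-387),"tin cassette")
E
```

```text
pick hit False opening 38.6 F 60.93204975128174 [ 475.2 -387.7   62.7]
lift opening 38.3 Fz [-0.18 -0.02 -1.99]
place hit True [ 551.8 -193.3   12.7]
t 38.5417
box 1451 circ [ 553.3 -193.6] 27.0 rect [ 553.3 -192.9] [40.4 40.2] -88.6
tin 2187 circ [ 474.  -388.5] 29.0 rect [ 474.  -388.7] [56.8 56.8] 63.5
cassette 4180 circ [ 478.7 -388.5] 74.7 rect [ 478.9 -388. ] [140.6  62.4] 6.6
```

View pics/q2.png

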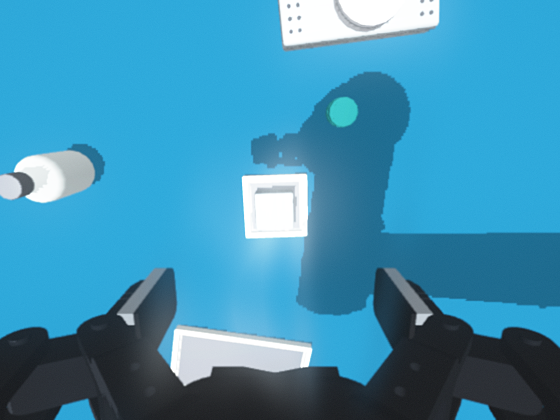

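The square box sits in its tray at (275,208). Next is the tin, then a fresh look at the long tray and the cassette.

```bash
python3 - <<'E'
from g import *
w=np.load("pics/w3.npz");cl=w["cl"];p=band(cl,(462,376),60,7,14);rep("large rim",p);rep("floor",band(cl,(462,376),60,2,6.5))
c=cv2.minEnclosingCircle(p.astype(np.float32))[0]
pick((474,-388.6),35,np.radians(186.6),w=58)
place((c[0],c[1]),11,np.pi,70)
im,d,P,cl=look(475,355,220,"l2")
rep("tin",band(cl,c,50,22,40))
im,d,P,cl=look(600,-10,260,"t2")
rep("long rim",band(cl,(597,17),110,7,14));rep("long floor",band(cl,(597,17),110,2,6.5))
im,d,P,cl=look(485,-405,260,"p4")
pile(cl,(474.5,-387),"cassette")
E
```

```text
large rim 827 circ [462.1 376.4] 42.9 rect [462.4 376.6] [85.  83.8] -86.5
floor 2856 circ [461.6 377.1] 37.9 rect [461.7 377.1] [75.  74.8] -90.0
pick hit False opening 55.8 F 64.16560649871826 [ 474.6 -389.    36. ]
lift opening 55.7 Fz [-0.93 -0.04 -1.85]
place hit True [462.  376.3  12. ]
t 53.025
tin 2391 circ [463.4 376.2] 29.2 rect [463.5 376. ] [56.9 56.6] -41.3
long rim 1809 circ [597.3  16.5] 94.7 rect [597.5  16.9] [168.4  90.5] -9.2
long floor 8108 circ [597.8  17.6] 88.0 rect [597.7  17.6] [158.5  79.9] -9.3
cassette 6344 circ [ 479.2 -388.6] 74.9 rect [ 478.9 -387.8] [140.7  62.5] 6.7
```

View pics/l2.png

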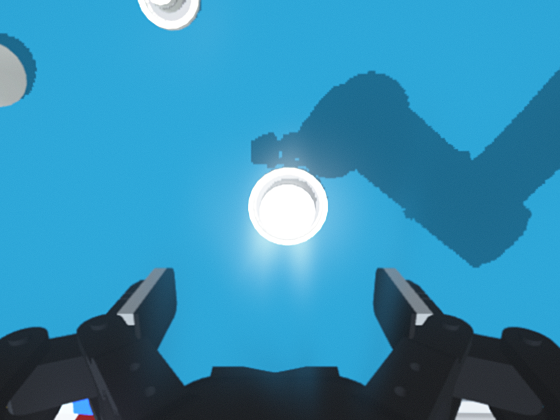

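The tin is centred in the large dish at (288,207). Next is the cassette.

```bash
python3 - <<'E'
from g import *
pick((479,-388),8,np.radians(96.7),w=62)
place((597.5,17.2),12,np.radians(80.8),76)
im,d,P,cl=look(600,-10,260,"t3")
rep("cassette",band(cl,(597,17),110,26,40))
p=(np.hypot(cl[...,0]-597.5,cl[...,1]-17)<28);print("top z",np.median(cl[p][:,2]),np.ptp(np.percentile(cl[p][:,2],[5,95])))
P=snap("scene","end")
E
```

```text
pick hit False opening 60.3 F 68.8897955417633 [ 479.7 -388.3    8.9]
lift opening 60.1 Fz [-0.37  0.46 -5.4 ]
place hit True [597.2  17.2  12.9]
t 67.6333
cassette 6317 circ [596.6  16.7] 75.0 rect [596.5  17.3] [140.6  62.3] -9.2
top z 31.478683803667202 2.4364252482401128
```

View pics/end.png

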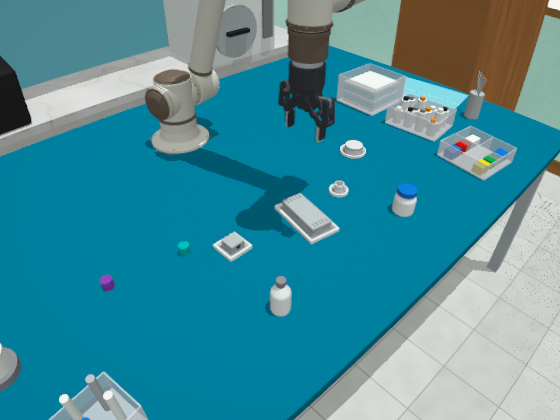

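The final view shows all four containers in their trays: cassette (307,217), box (232,245), jar (339,188) and tin (353,148). The bottle and canister have not moved.

```bash
python3 -c "
from cell import env
print(env.hand_in())"
```

```text
the job is handed in; nothing more can be done
None
```

The job is handed in: jar, square box, tin and cassette each lie in their own tray, within about 2 mm of its middle by the wrist camera, with the bottle and canister not visibly moved, after about 70 s of the 125 s allowed; the hand-in call returned no verdict.

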